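# Seat the pump's roller head on its splined drive and hold it in

### The arm

A 6-joint arm with a two-finger parallel gripper is mounted at the origin on the work surface. World frame = base frame: x ahead of the robot, y to its left, z up, the work surface at z = 0. Lengths are in mm, angles in rad, forces in N, time in s.
With the tool pointing down it reaches from about 375 to 825 mm from the base axis. Payload 5.5 kg.
Tool frame: the origin (TCP) lies at the very end of the fingers, on their centre line; the grasp point (between the pads) lies behind it (r.hold_point_z is the y of the grasp point in the tool frame, in mm); y points along the fingers, x is the direction in which the jaws open and shut, and the axes are right-handed (so a half turn about y gives the same grasp; the last joint's range is limited). The gripper opens to 85 mm and grips with 20 to 120 N. Pads are 22 mm wide; open, the fingers measure 114 mm over their backs; the gripper's body (76 mm by 85 mm) begins 54 mm behind the grasp point. The pads swing forward as they close: fully open they stand 13 mm farther back than shut.
Start: joints at [1.18, 0.314, -0.047, 1.21, 0, 1.571], TCP at [228.553, 554.76, 231.299] pointing down, gripper open.
Joint ranges: [-2.67, 2.67], [-0.69, 1.73], [-1.03, 1.25], [-2.08, 2.16], [-1.42, 1.45], [-3.14, 3.14]. Speed limits (rad/s): [2.39, 2.39, 3.01, 3.14, 3.14, 3.14].

### API

Orientations are given as a unit quaternion [w, x, y, z].
In Python, from bench import r, eyes, finish_job gives the robot as it stands. The module is installed in compiled form; this text tells all that it offers.
- The arm moves only by the tool play_rows, never from a script. Its argument "commands" is a list of rows, each a list of 3 entries, a list of its own where there are three numbers: the turn, a rotation vector about the world's x, y, z in rad, then the shift along the world's x, y, z in m, then the finger opening in m, from 0 to 0.0854. In form: [[[ax, ay, az], [dx, dy, dz], jaw], ...]. A call has exactly 5 rows; each row shifts and turns the commanded pose from where the row before left it; what a row does not reach is not made up. A row lasts 1/8 s, in which the tool goes at most 62.5 mm and 10.7 degrees, less where a joint would pass 70% of its speed; a pose out of reach is approached as far as the arm can. A call with a gripper value outside its range is refused whole. The fingers move at their own pace and stop on an object; "newtons" is the grip in N (left out, the last holds). Time passes only in rows, so rows that do not move let the fingers close, or fill a call up. It gives the time, the measured TCP pose, the force and the opening at its end, in the units of the state.
- r.get_state(): the state, without advancing time (a new reading comes with each control period).
- eyes.capture(name): name is "side" or "top"; returns the picture (400x640x3 uint8, blue, green, red); there is no depth.
- eyes.camera_params(name): a dict with "fovy" (degrees; the focal length in pixels is half the picture's height over the tangent of half this angle, whatever the lens; pixels are square), "cx", "cy" (the principal point, pixels), "dist_coeffs" ([k1, k2, p1, p2, k3] as OpenCV has them; the pictures are not rectified), "R" (3x3) and "t" (3): a world point X has camera coordinates R X + t. Camera axes: x right, y down, z forward; pixel columns grow to the right and rows downward; lengths in mm; the calibration is good to about 2 mm. A picture is of the moment at which its call begins. camera_params takes no time and is no camera call.
- finish_job(): hands the job in, once; it reports no verdict.
The state is a dict: "t": time; "joint_pos": joint angles; "joint_vel": joint speeds; "tau": joint torques, N m; "ee_pos": TCP position; "tcp_rot": TCP orientation; "force": force on the tool from outside, world axes, zero at the start; "wrist_torque": the same for the moment, N m; "gripper_width": finger opening in mm.
Only numpy, scipy, OpenCV 4.12 (cv2) and the standard library are available. Lean on these libraries where they do the work, as an engineer would, in place of code of your own. Each camera call takes 0.05 s, during which the arm holds its last target.

### The job

Fit the roller head that matches the cross-shaped drive slot of the transfusion pump, the one with four rollers: lift it out of its parking stand, turn it until the four wings of its stem line up with the slot, and slide it fully home against the spring until its disc is flush on the drive hub. The spring pushes it out again, so finish while still gripping the head and pressing it down, and do not let go. Leave the three-roller head in its stand and do not disturb the vial, the medicine bottle or the sharps tub.

Things in the scene. Friction and masses are not known exactly. Their poses are not given: they have to be found in the camera images.
- four_roller_head: Roller head to fit: loose, 0.25 kg, black disc, 4 white rollers, white post, parked upright in its stand at any yaw. Origin: centre of the underside of its bottom disc (62 mm diameter, 6 thick), z up. Rollers z 6-26 mm; aluminium four-armed cross on top, arms along +-x and +-y, 30 mm reach, top at z 32; square grip post above it; cross-section stem below the disc.
- head_grip (a point): Middle of the four-roller head's upright square grip post, 60 mm above the head's origin, axes as the head's. The post is 22 x 22 mm, faces square to the head's x and y, from 32 to 82 mm above the origin. Grip it on two opposite faces.
- stem_end (a point): Centre of the lower end of the four-roller head's steel stem, 26 mm below the head's origin. The stem has four wings along the head's +x, -x, +y, -y, each 5 mm thick and 12 mm from axis to edge, tapered over the lowest 5 mm to 2.4 mm thick and 10 mm reach. It fits the slot in four positions 90 degrees apart.
- three_roller_head: The head that does not fit: same size and materials, but 3 rollers, a three-armed top and a three-winged stem, same square post. Origin as for the other. Stays in its stand.
- four_stand: Fixed grey parking stand of the four-roller head: block 76 x 76 x 40 mm with a round blind hole of 30 mm diameter, 32 mm deep, in its top. Origin: centre of its underside.
- three_stand: Fixed parking stand of the three-roller head, identical.
- pump: Fixed white pump lying on the table, 220 (x) x 150 (y) x 46 mm. Origin: centre of its underside. On top: the drive hub at x = +40 mm, y = 0; a half-round grey track wall on the hub's -x side, 45 to 55 mm from its axis, top 112 mm above the table; a small dark screen and buttons at the -x end.
- drive_hub: Fixed steel drive hub on the pump, block 50 x 50 x 42 mm. Origin: centre of its underside, 46 mm above the table; top at 88 mm. It does not turn; its yaw is set at random, unlike the pump's. Fully home means that the underside of the head's disc rests on the hub's top.
- hub_mouth (a point): Centre of the mouth of the cross-shaped slot, on the hub's top face; axes as the hub's, z up. The slot's four arms lie along +x, -x, +y, -y, each 7.2 mm wide, reaching 13.1 mm from the axis, sharp edged. The head's stem enters it from above.
- clutch_plate (a joint): Black spring plate inside the slot, its top 14 mm below the mouth when free (value 0). The value is how far it is pushed down (m): 0.012 when the head is fully home, 0.014 at its stop. It pushes up with 6 N at first and 11 N at home, more than the head weighs.
- vial: Bystander: small green glass vial with blue cap, 28 mm diameter, 48 mm tall, loose. Origin: centre of its underside.
- medicine_bottle: Bystander: amber bottle with white cap, 44 mm diameter, 85 mm tall, loose. Origin: centre of its underside.
- sharps_tub: Bystander: yellow sharps tub with red lid, 94 mm diameter at the lid, 123 mm tall, loose. Origin: centre of its underside.
Things that resemble listed ones, but are neither listed nor needed, are in the scene too. What is shaped like the four_stand but blue or red is not meant.

How it is judged (in metres and radians):
On the way, in this order (a step that is already met when the one before it is completed fails the run):
1. the four-roller head is lifted clear of its stand, in the gripper (z of four_roller_head in the frame of four_stand above 0.068 m and contact force between the fingers and four_roller_head above 1 N), for 0.2 s.
2. its stem is meshed in the drive slot and has reached the spring plate (z of four_roller_head in the frame of hub_mouth below 0.012 m and horizontal distance between four_roller_head and hub_mouth below 0.004 m and value of joint clutch_plate above 0.001 m), for 0.05 s.
At the end, for the whole second after the job is handed in: Four-roller head home: disc within 2.5 mm of the hub top, centred within 3 mm, upright within 4 deg, spring plate down over 9.5 mm, at rest, gripped and pressed down. Three-roller head moved under 15 mm, bystanders under 30 mm (value of joint clutch_plate above 0.0095 m and z of four_roller_head in the frame of hub_mouth below 0.0025 m and horizontal distance between four_roller_head and hub_mouth below 0.003 m and angle between four_roller_head's own z axis and vertical below 0.07 rad and contact force between the fingers and four_roller_head above 2 N and contact force between four_roller_head and clutch_plate above 4 N and linear speed of four_roller_head below 0.01 m/s and distance of three_roller_head from where it was at the start of the episode below 0.015 m and distance of each of vial, medicine_bottle, sharps_tub from where it was at the start of the episode below 0.03 m); the arm keeps its last pose, push and grip.
It fails at once if the three-roller head is taken out or shifted (distance of three_roller_head from where it was at the start of the episode above 0.015 m).
It fails at once if a bystander is moved more than 30 mm or knocked over (distance of any of vial, medicine_bottle, sharps_tub from where it was at the start of the episode above 0.03 m or angle between any of vial, medicine_bottle, sharps_tub's own z axis and vertical above 0.5 rad).
It also fails if it takes over 38 s, if anything falls off the work surface, if the arm or the gripper's body presses on something with over 40 N, if the wrist force passes 120 N, or if a joint passes its speed limit or range.

## Working session

There is one attempt and no reset: what is moved stays moved. The work goes in short steps, Python scripts to look and compute and a tool call to move; the robot and the scene stay as the last step left them, time stands still between calls to the robot, and variables do not carry over. Pictures are saved under pics/ and viewed, and the job is handed in when it is done.

Besides the shell and the picture viewer there is one more tool, called after "Request:" by a JSON object that holds its "api" and its "payload". play_rows: Moves the arm, as the interface text tells. Its arguments: {"type":"object","properties":{"commands":{"type":"array","items":{"type":"array"}},"newtons":{"type":"number"}},"required":["commands"]}

```bash
mkdir -p pics
python3 - <<'E'
from bench import r,eyes
import cv2,pickle
P={}
for n in("side","top"):
    im=eyes.capture(n);cv2.imwrite(f"pics/{n}0.png",im);P[n]=eyes.camera_params(n);print(n,P[n])
print(r.get_state(),r.hold_point_z)
E
```

```text
side {'fovy': 55.32634000052721, 'cx': 316.13279291671984, 'cy': 204.86978758468368, 'dist_coeffs': array([0.00691025, 0.        , 0.        , 0.        , 0.        ]), 'R': array([[ 0.932457  , -0.36112863,  0.01049094],
       [-0.18333126, -0.49799547, -0.847579  ],
       [ 0.31130948,  0.78840765, -0.53056553]]), 't': array([-480.85975071,  193.46858198,  548.27048188])}
top {'fovy': 54.434623031862834, 'cx': 320.3624338963803, 'cy': 191.45472302825883, 'dist_coeffs': array([-0.05055852,  0.        ,  0.        ,  0.        ,  0.        ]), 'R': array([[ 0.02845763, -0.99889706,  0.0373473 ],
       [-0.98094893, -0.03509015, -0.19107036],
       [ 0.19217015, -0.03119839, -0.98086558]]), 't': array([ 14.27310675, 570.66201015, 846.8906967 ])}
{'t': 0.1, 'joint_pos': array([ 1.17999111e+00,  3.14177110e-01, -4.79639539e-02,  1.21018971e+00,
        9.76295499e-06,  1.57083141e+00]), 'joint_vel': array([-0.00163178, -0.00230306,  0.0023455 ,  0.00030088, -0.00097521,
        0.00101626]), 'tau': array([ 1.44355827e-04, -5.40766346e+01,  3.40540767e+01,  1.12102402e-02,
        4.09469953e-05,  2.95010736e-06]), 'ee_pos': array([228.3629428 , 554.29218048, 230.51433744]), 'tcp_rot': array([-0.5872733 ,  0.58787124,  0.39294091, -0.39384632]), 'force': array([-0.90188376,  0.07999215, -0.32797982]), 'wrist_torque': array([-0.02234654, -0.00657979,  0.01062678]), 'gripper_width': 85.55222863409469} -18.700000000000003
```

View pics/side0.png

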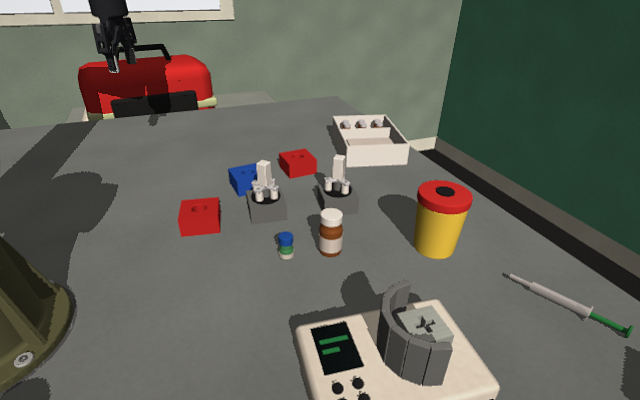

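View pics/top0.png

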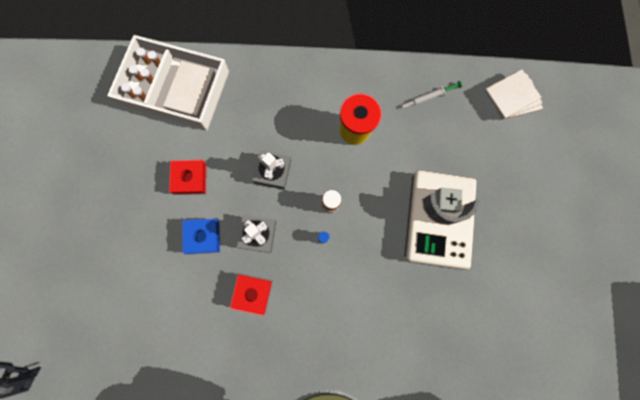

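The side view shows the two grey stands with heads at (267,190) and (338,185), and the pump hub at (425,325). In the top view the heads are at (271,166) and (256,233), and the hub is at (451,200). The red and blue blocks at (187,177), (201,236) and (251,294) are decoys.

Run:
```python
import cv2,numpy as np
t=cv2.imread("pics/top0.png");s=cv2.imread("pics/side0.png")
def c(im,x,y,w,k,n=390): return cv2.resize(im[y-w:y+w,x-w:x+w],(n,n),interpolation=cv2.INTER_CUBIC)
cv2.imwrite("pics/c1.png",np.hstack([c(t,258,233,28,0),c(t,271,168,28,0)]))
cv2.imwrite("pics/c2.png",np.hstack([c(s,267,192,36,0),c(s,338,187,36,0)]))
cv2.imwrite("pics/c3.png",np.hstack([c(t,451,200,28,0),c(s,425,328,45,0)]))
```

```text
(no output)
```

View pics/c1.png

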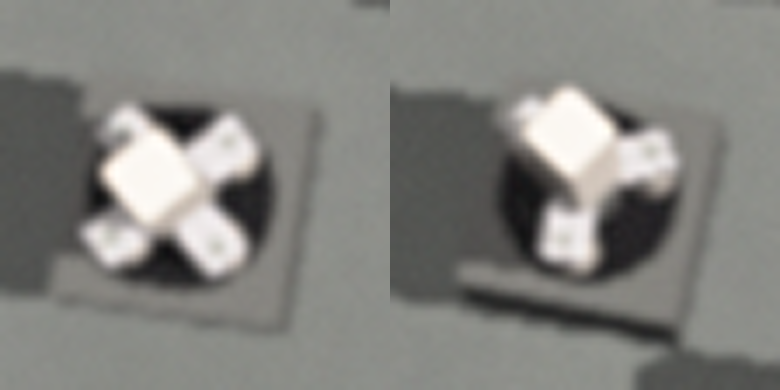

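View pics/c2.png

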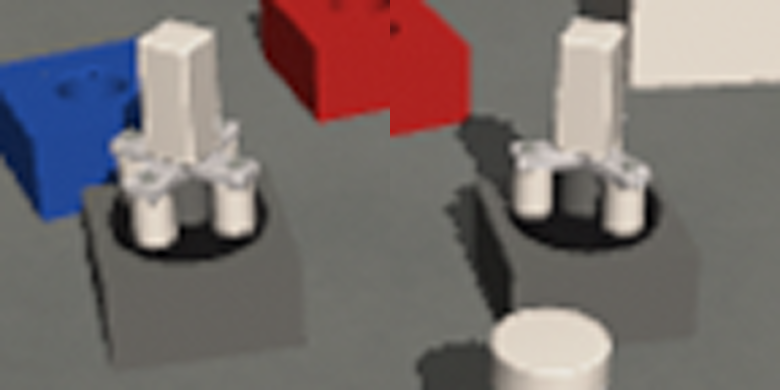

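View pics/c3.png

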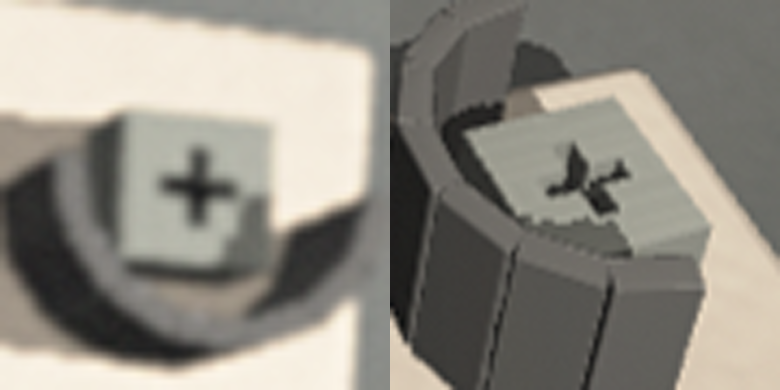

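The head at top (256,233) / side (267,190) has four arms and four rollers, so it is the target. The one at (271,166) / (338,185) has three.

```bash
cat > h.py <<'E'
import numpy as np,cv2,json
from bench import r,eyes
def cam(n):
    p=eyes.camera_params(n);f=200/np.tan(np.radians(p["fovy"])/2)
    return np.array([[f,0,p["cx"]],[0,f,p["cy"]],[0,0,1]]),np.array(p["dist_coeffs"]),np.array(p["R"]),np.array(p["t"])
def ray(n,px):
    K,d,R,t=cam(n);u=cv2.undistortPoints(np.array(px,float).reshape(-1,1,2),K,d)[:,0]
    D=np.c_[u,np.ones(len(u))]@R; return -R.T@t,D
def plane(n,px,z):
    c,D=ray(n,px); return c+D*((z-c[2])/D[:,2])[:,None]
def proj(n,X):
    K,d,R,t=cam(n);return cv2.projectPoints(np.array(X,float).reshape(-1,1,3),cv2.Rodrigues(R)[0],t,K,d)[0][:,0]
def tri(a,b):
    c1,D1=ray("top",[a]);c2,D2=ray("side",[b]);M=[];v=[]
    A=np.zeros((3,3));B=np.zeros(3)
    for c,D in((c1,D1[0]),(c2,D2[0])):
        D=D/np.linalg.norm(D);Q=np.eye(3)-np.outer(D,D);A+=Q;B+=Q@c
    X=np.linalg.solve(A,B);return X,proj("top",X)[0]-a,proj("side",X)[0]-b
def up(im,x,y,w,k=10): return cv2.resize(im[y-w:y+w,x-w:x+w],None,fx=k,fy=k,interpolation=cv2.INTER_CUBIC)
E
python3 - <<'E'
from h import *
t=cv2.imread("pics/top0.png");s=cv2.imread("pics/side0.png")
def blobs(im,x,y,w,f,k=10,amin=300):
    u=up(im,x,y,w,k);m=f(u).astype(np.uint8);cs,_=cv2.findContours(m,0,1)
    for c in cs:
        a=cv2.contourArea(c)
        if a<amin: continue
        q=cv2.approxPolyDP(c,0.04*cv2.arcLength(c,True),True)[:,0]
        M=cv2.moments(c);g=np.array([M['m10']/a,M['m01']/a]) if 0 else np.array([M['m10']/M['m00'],M['m01']/M['m00']])
        R=cv2.minAreaRect(c)
        yield a/k/k,(g+.5)/k-.5+[x-w,y-w],(q+.5)/k-.5+[x-w,y-w],(np.array(cv2.boxPoints(R))+.5)/k-.5+[x-w,y-w]
g=lambda u:cv2.cvtColor(u,6)
print("slot top")
for th in(70,90,110):
  for b in blobs(t,451,199,8,lambda u:g(u)<th): 
    print(th,b[0],b[1],plane("top",[b[1]],88)[0]); bx=plane("top",b[3],88)
    print(' ext',np.ptp(b[2],0))
print("slot side")
for th in(70,90,110):
  for b in blobs(s,426,326,14,lambda u:g(u)<th): print(th,b[0],b[1],plane("side",[b[1]],88)[0])
print("post top")
for th in(215,225,235):
  for b in blobs(t,253,231,12,lambda u:g(u)>th):
    X=plane("top",b[3],122);print(th,b[0],b[1],plane("top",[b[1]],122)[0]);print(X.round(1).tolist(), len(b[2]))
print("values side post",[int(v) for v in g(s)[160:185:2,264]])
E
```

```text
slot top
70 15.86 [450.71892602 198.83113703] [ 556.9486239  -262.16210272   88.        ]
 ext [8.1 6.3]
90 29.060000000000002 [450.90812686 198.56760151] [ 557.57090463 -262.62335155   88.        ]
 ext [9.4 9.2]
110 3.5799999999999996 [457.99013035 204.65689013] [ 544.12812892 -278.54249299   88.        ]
 ext [1.6 4.7]
110 40.83 [450.99316271 198.50020002] [ 557.73302277 -262.82644943   88.        ]
 ext [10.2 10.3]
slot side
70 36.57 [428.64669128 327.13335156] [ 558.67873906 -266.18692719   88.        ]
70 36.445 [421.59663191 322.88458636] [ 554.40604597 -257.61672007   88.        ]
90 94.51 [425.25383028 324.91770007] [ 556.78974491 -261.86550074   88.        ]
110 113.405 [422.3291911  336.76330482] [ 543.14517867 -275.55110513   88.        ]
110 114.74000000000001 [425.31627157 324.83023938] [ 556.94092151 -261.77871326   88.        ]
post top
215 14.540000000000001 [246.62151536 239.59876204] [449.13728583 185.38906184 122.        ]
[[445.1, 193.7, 122.0], [453.5, 193.6, 122.0], [452.8, 178.8, 122.0], [444.4, 179.0, 122.0]] 6
215 44.295 [259.70907364 238.57290702] [452.1692
[... 743 characters left out ...]

[[459.3, 192.1, 122.0], [488.6, 187.3, 122.0], [481.1, 148.5, 122.0], [451.9, 153.6, 122.0]] 5
235 3.315 [257.3153092  238.49157868] [452.17323574 163.31711562 122.        ]
[[454.1, 166.4, 122.0], [455.8, 164.0, 122.0], [450.0, 160.0, 122.0], [448.4, 162.4, 122.0]] 6
235 4.41 [260.77071051 237.11402116] [455.27246464 156.29573924 122.        ]
[[457.7, 161.5, 122.0], [459.9, 159.6, 122.0], [451.4, 149.8, 122.0], [449.2, 151.7, 122.0]] 5
235 87.025 [251.22923011 229.68891602] [470.08524045 177.06960238 122.        ]
[[471.5, 192.1, 122.0], [485.4, 176.9, 122.0], [469.5, 162.4, 122.0], [455.8, 177.6, 122.0]] 4
values side post [179, 215, 218, 209, 197, 197, 199, 198, 188, 187, 185, 183, 183]
```

Run:
```python
from h import *
t=cv2.imread("pics/top0.png");s=cv2.imread("pics/side0.png")
print(proj("side",[[470.5,177.2,122],[470.5,177.2,40],[557.1,-262.2,88]]),proj("top",[[470.5,177.2,122],[557.1,-262.2,88]]))
for n,im,x,y,w,ths in(("top",t,451,199,7,(80,90,100,110)),("side",s,425,325,14,(80,90,100))):
  for th in ths:
    u=cv2.cvtColor(up(im,x,y,w),6);_,lab,st,_=cv2.connectedComponentsWithStats((u<th).astype(np.uint8))
    k=1+np.argmax(st[1:,4]);yy,xx=np.where(lab==k);px=(np.c_[xx,yy]+.5)/10-.5+[x-w,y-w]
    X=plane(n,px,88)[:,:2]-[557.1,-262.2];z=X[:,0]+1j*X[:,1];z=z[abs(z)<14]
    print(n,th,len(z),np.degrees(np.angle(np.sum(z**4/abs(z)**0)))/4,z.mean())
# hub top face edge lines
def edge(n,im,a,b):  # fit strongest gradient along normal
    g=cv2.GaussianBlur(cv2.cvtColor(im,6),(0,0),.8).astype(np.float32);a=np.array(a,float);b=np.array(b,float);d=(b-a)/np.linalg.norm(b-a);nn=np.array([-d[1],d[0]]);P=[]
    for q in np.linspace(.12,.88,25):
        c=a+(b-a)*q;o=np.linspace(-3,3,61);L=c+o[:,None]*nn
        v=cv2.remap(g,L[:,0].astype(np.float32).reshape(1,-1),L[:,1].astype(np.float32).reshape(1,-1),1)[0]
        P.append(L[np.argmax(abs(np.gradient(v)))])
    X=plane(n,P,88)[:,:2].astype(np.float32);l=cv2.fitLine(X,cv2.DIST_HUBER,0,.01,.01).ravel()
    off=abs((X-l[2:])@[-l[1],l[0]])
    print(n,"edge ang mod90",np.degrees(np.arctan2(l[1],l[0]))%90,"dist centre",abs((np.array([557.1,-262.2])-l[2:])@[-l[1],l[0]]),"res",off.mean())
f=390/56;o=np.array([423,172])
for a,b in(((128,110),(272,118)),((272,118),(268,195)),((125,115),(122,262)),((122,262),(215,268))): edge("top",t,np.array(a)/f+o,np.array(b)/f+o)
f=390/90;o=np.array([380,283])
for a,b in(((2+465-390,135),(615-390,98)),((615-390,98),(710-390,222)),((467-390,135),(525-390,225))): edge("side",s,np.array(a)/f+o,np.array(b)/f+o)
# stand edges angle irrelevant; tool orientation
from scipy.spatial.transform import Rotation as Ro
q=r.get_state()["tcp_rot"];R=Ro.from_quat([*q[1:],q[0]]).as_matrix();print(R.round(3))
# post angle from top crop edges z=122
```

```text
[[264.14859301 163.00600025]
 [266.53055998 197.86110607]
 [425.62790629 325.05067992]] [[251.17887537 229.48886523]
 [450.73291257 198.7659106 ]]
top 80 2424 -4.025671701498336 (0.3523305511374405-0.3299549795271185j)
top 90 3050 -3.893280425673296 (0.4877680336810258-0.4366845187929096j)
top 100 3645 -3.8294767844964723 (0.6145913340292929-0.5533263348398976j)
top 110 4240 -3.821215266734856 (0.6496300328676803-0.6319918868384189j)
side 80 8762 -5.312787835044733 (-0.36375353390689824+0.36046920401722005j)
side 90 9783 -5.154939483257126 (-0.2722314189132358+0.39199627903916795j)
side 100 10770 -4.950129041902337 (-0.20204984992910435+0.4095978156318352j)
top edge ang mod90 84.92284 dist centre 25.21650949604275 res 0.42544702
top edge ang mod90 88.193886 dist centre 25.406078099328635 res 0.39715397
top edge ang mod90 86.97147 dist centre 25.140207088335487 res 0.8117032
top edge ang mod90 83.63758 dist centre 24.66673458608477 res 0.47652382
side edge ang mod90 85.07389 dist centre 27.688119933584662 res 0.47090584
side edge ang mod90 85.45833 dist centre 24.630521761580873 res 0.38215992
side edge ang mod90 87.401794 dist centre 25.294353356234023 res 0.2824326
[[ 0.381 -0.001 -0.925]
 [ 0.925 -0.001  0.381]
 [-0.002 -1.     0.   ]]
```

Hub mouth is at about (557, -262, 88) with yaw about -4.5°. The four-roller head's post is at about (470.5, 177), yaw about 42.4° modulo 90. The jaws are at 67.6° now, so they need to turn -25.2°. I'll go above the head first.

Request:
{"api": "play_rows", "payload": {"commands": [[[0, 0, -0.088], [0.024, -0.038, 0], 0.0854], [[0, 0, -0.088], [0.024, -0.038, 0], 0.0854], [[0, 0, -0.088], [0.024, -0.038, 0], 0.0854], [[0, 0, -0.088], [0.024, -0.038, 0], 0.0854], [[0, 0, -0.088], [0.024, -0.038, 0], 0.0854]], "newtons": 60}}

```text
t: 0.72
ee_pos: [349.0, 363.3, 231.0]
tcp_rot: [-0.659, 0.66, 0.255, -0.255]
force: [0.9, 0.4, 0.1]
gripper_width: 85.2
```

Request:
{"api": "play_rows", "payload": {"commands": [[[0, 0, 0], [0.024, -0.038, 0], 0.0854], [[0, 0, 0], [0.024, -0.038, 0], 0.0854], [[0, 0, 0], [0.024, -0.038, 0], 0.0854], [[0, 0, 0], [0.024, -0.038, 0], 0.0854], [[0, 0, 0], [0.024, -0.036, 0], 0.0854]]}}

```text
t: 1.35
ee_pos: [468.9, 175.3, 231.0]
tcp_rot: [0.659, -0.659, -0.255, 0.256]
force: [1.2, 0.2, 0.2]
gripper_width: 85.3
```

Request:
{"api": "play_rows", "payload": {"commands": [[[0, 0, 0], [0.0015, 0.002, -0.04], 0.0854], [[0, 0, 0], [0, 0, -0.04], 0.0854], [[0, 0, 0], [0, 0, -0.04], 0.0854], [[0, 0, 0], [0, 0, -0.02], 0.0854], [[0, 0, 0], [0, 0, -0.011], 0.0854]]}}

```text
t: 1.98
ee_pos: [469.0, 178.3, 78.8]
tcp_rot: [0.659, -0.659, -0.255, 0.257]
force: [0.6, -0.6, 1.3]
gripper_width: 85.4
```

Run:
```python
from h import *
a=eyes.capture("side");b=eyes.capture("top")
cv2.imwrite("pics/g1.png",np.hstack([cv2.resize(a[130:230,210:310],(400,400)),cv2.resize(b[185:285,205:305],(400,400))]))
s=r.get_state();print(s["ee_pos"],s["force"])
```

```text
[469.27641195 178.4691405   79.35889437] [ 0.09658255 -0.00614059  0.42969585]
```

View pics/g1.png

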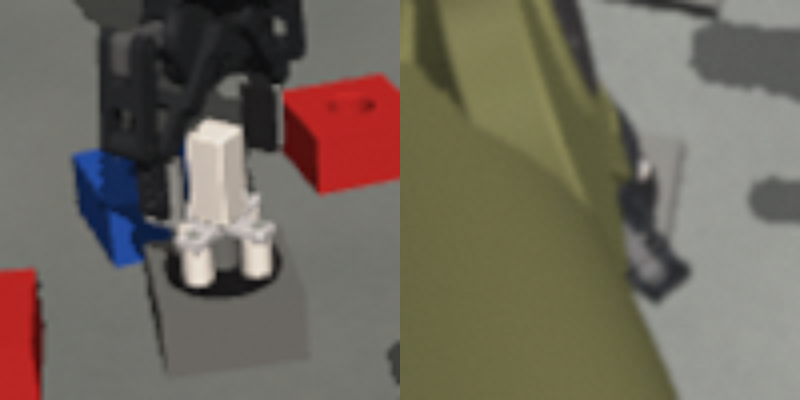

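The side crop shows the fingers on both sides of the post at about (264,172) in the full picture. The arm hides the head from the top view. Closing the jaws now.

Request:
{"api": "play_rows", "payload": {"commands": [[[0, 0, 0], [0, 0, 0], 0.03], [[0, 0, 0], [0, 0, 0], 0.015], [[0, 0, 0], [0, 0, 0], 0.015], [[0, 0, 0], [0, 0, 0], 0.015], [[0, 0, 0], [0, 0, 0], 0.015]], "newtons": 60}}

```text
t: 2.7
ee_pos: [470.6, 179.0, 81.0]
tcp_rot: [0.659, -0.659, -0.256, 0.255]
force: [-1.0, -0.3, 5.7]
gripper_width: 21.2
```

Request:
{"api": "play_rows", "payload": {"commands": [[[0, 0, 0], [0, 0, 0], 0.015], [[0, 0, 0], [0, 0, 0.02], 0.015], [[0, 0, 0], [0, 0, 0.035], 0.015], [[0, 0, 0], [0, 0, 0.035], 0.015], [[0, 0, 0], [0, 0, 0.035], 0.015]]}}

```text
t: 3.32
ee_pos: [469.4, 178.5, 205.8]
tcp_rot: [-0.659, 0.659, 0.255, -0.256]
force: [0.3, 0.1, -2.8]
gripper_width: 21.4
```

Run:
```python
from h import *
a=eyes.capture("side");cv2.imwrite("pics/g2.png",cv2.resize(a[80:240,180:380],(800,640))[:600])
s=r.get_state();print(s["ee_pos"],s["force"],s["wrist_torque"],s["gripper_width"],s["tcp_rot"])
```

```text
[471.70637766 179.35795358 210.50033473] [1.92485202 0.66436467 0.15780135] [ 0.07962941 -0.21305609  0.00289049] 21.326613704389434 [-0.65921568  0.65929111  0.25748415 -0.25391305]
```

View pics/g2.png

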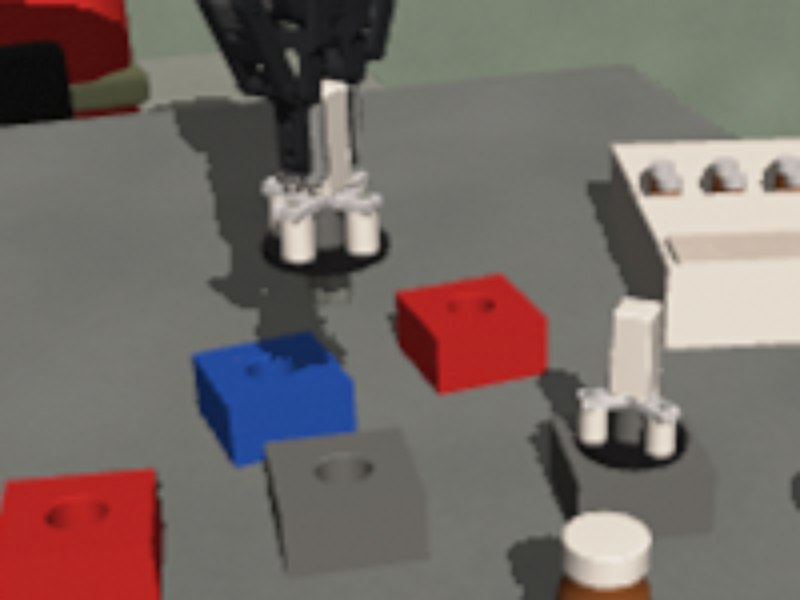

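The head is out of its stand and held upright, with its rollers at about (262,140) in the side view. The stand at (266,200) is empty. Carrying it to the hub and turning about -46.8° on the way.

Request:
{"api": "play_rows", "payload": {"commands": [[[0, 0, -0.082], [0.0087, -0.044, 0], 0.015], [[0, 0, -0.082], [0.0087, -0.044, 0], 0.015], [[0, 0, -0.082], [0.0087, -0.044, 0], 0.015], [[0, 0, -0.082], [0.0087, -0.044, 0], 0.015], [[0, 0, -0.082], [0.0087, -0.044, 0], 0.015]]}}

```text
t: 4.0
ee_pos: [513.2, -42.6, 204.6]
tcp_rot: [0.698, -0.698, -0.115, 0.116]
force: [0.2, 0.4, -1.8]
gripper_width: 21.4
```

Request:
{"api": "play_rows", "payload": {"commands": [[[0, 0, -0.082], [0.0087, -0.044, 0], 0.015], [[0, 0, -0.082], [0.0087, -0.044, 0], 0.015], [[0, 0, -0.082], [0.0087, -0.044, 0], 0.015], [[0, 0, -0.082], [0.0087, -0.044, 0], 0.015], [[0, 0, -0.082], [0.0087, -0.044, 0], 0.015]]}}

```text
t: 4.62
ee_pos: [556.7, -262.6, 204.3]
tcp_rot: [0.707, -0.706, 0.03, -0.029]
force: [1.1, 0.3, -2.1]
gripper_width: 21.3
```

Request:
{"api": "play_rows", "payload": {"commands": [[[0, 0, 0], [0, 0, 0], 0.015], [[0, 0, 0], [0, 0, 0], 0.015], [[0, 0, 0], [0, 0, 0], 0.015], [[0, 0, 0], [0, 0, 0], 0.015], [[0, 0, 0], [0, 0, 0], 0.015]]}}

```text
t: 5.25
ee_pos: [557.1, -260.6, 205.5]
tcp_rot: [-0.707, 0.707, -0.028, 0.028]
force: [1.0, 0.1, -2.6]
gripper_width: 21.4
```

Run:
```python
from h import *
a=eyes.capture("side");b=eyes.capture("top");cv2.imwrite("pics/s3.png",a);cv2.imwrite("pics/t3.png",b)
cv2.imwrite("pics/g3.png",np.hstack([cv2.resize(a[200:360,350:510],(400,400)),cv2.resize(b[140:260,390:510],(400,400))]))
s=r.get_state();print(s)
```

```text
{'t': 5.35, 'joint_pos': array([-4.37894397e-01,  3.52446101e-01, -5.19975158e-02,  1.16610172e+00,
        6.85860064e-06,  1.21229694e+00]), 'joint_vel': array([-3.98688304e-03,  2.86112041e-04,  2.47940261e-03,  8.15615386e-04,
        8.31261206e-05,  1.30646964e-03]), 'tau': array([ 6.89873518e-02, -5.73097837e+01,  3.45628309e+01,  4.75093999e-03,
        5.05559728e-03, -1.80642019e-04]), 'ee_pos': array([ 557.14284907, -260.85778949,  205.49375821]), 'tcp_rot': array([-0.70651751,  0.70658186, -0.02798027,  0.02814574]), 'force': array([ 1.49786508, -0.5889919 , -2.99749006]), 'wrist_torque': array([-0.06241454,  0.02845268,  0.01929136]), 'gripper_width': 21.26136030047745}
```

View pics/g3.png

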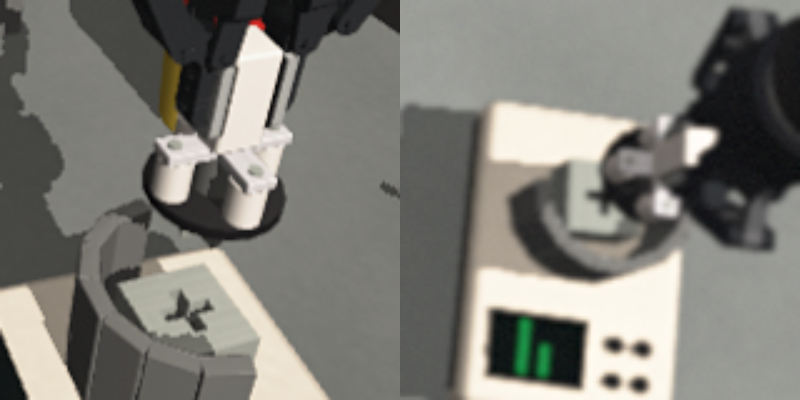

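Run:
```python
from h import *
from scipy.optimize import least_squares
s=cv2.imread("pics/s3.png");t=cv2.imread("pics/t3.png")
def rim(im,c,angs,r0,r1,bright):
    g=cv2.GaussianBlur(cv2.cvtColor(im,6),(0,0),.6).astype(np.float32);P=[]
    for a in angs:
        o=np.arange(r0,r1,.1);L=np.array(c)+o[:,None]*[np.cos(a),np.sin(a)]
        v=cv2.remap(g,L[:,:1].astype(np.float32),L[:,1:].astype(np.float32),1)[:,0]
        k=np.argmax(np.gradient(v));P.append(L[k])
    return np.array(P)
# side: disc centre approx
cs=proj("side",[[557,-262,165]])[0];ct=proj("top",[[557,-262,168]])[0];print(cs,ct)
Ps=rim(s,cs,np.radians(np.arange(10,171,8)),10,36,1)   # lower rim in the picture
Pt=rim(t,ct,np.radians(np.arange(140,221,8)),8,24,1)
d=s.copy();
for p in Ps: cv2.circle(d,tuple(np.rint(p*1).astype(int)),0,(0,255,0),-1)
d2=t.copy()
for p in Pt: cv2.circle(d2,tuple(np.rint(p).astype(int)),0,(0,255,0),-1)
cv2.imwrite("pics/g4.png",np.hstack([cv2.resize(d[220:320,380:480],(400,400),interpolation=0),cv2.resize(d2[160:220,420:480],(400,400),interpolation=0)]))
for z in(160,165,170):
    X=plane("side",Ps,z)[:,:2];f=lambda c:np.hypot(*(X-c).T)-31
    q=least_squares(f,[557,-262],loss='soft_l1');print("side",z,q.x,np.abs(f(q.x)).round(1))
    X=plane("top",Pt,z+6)[:,:2]
    q=least_squares(f,[557,-262],loss='soft_l1');print("top",z,q.x,np.abs(f(q.x)).round(1))
```

```text
[436.59430487 278.09173834] [464.7290506  192.11684932]
side 160 [ 560.61975016 -253.97413234] [1.  0.  0.  0.1 1.  0.1 0.4 0.9 1.  0.3 4.2 4.9 8.1 0.5 0.7 0.  0.5 0.5
 0.6 0.3 0.6]
top 160 [ 555.64176003 -261.7712464 ] [2.5 5.8 6.9 0.9 1.9 0.4 0.4 0.7 0.4 0.3 1. ]
side 165 [ 556.73439078 -257.65621235] [0.7 0.2 0.1 0.1 0.9 0.2 0.3 0.8 0.8 0.2 4.3 5.  8.  0.4 0.6 0.  0.5 0.4
 0.7 0.1 0.9]
top 165 [ 554.55743586 -259.8882394 ] [2.6 5.7 6.8 1.  1.8 0.4 0.4 0.7 0.4 0.3 1. ]
side 170 [ 552.82917818 -261.33606009] [0.4 0.4 0.2 0.  0.9 0.2 0.2 0.7 0.7 0.1 4.3 5.  7.9 0.3 0.6 0.  0.5 0.3
 0.8 0.1 1.2]
top 170 [ 553.47263519 -258.00492765] [2.6 5.6 6.7 1.  1.8 0.4 0.4 0.8 0.4 0.3 1. ]
```

View pics/g4.png

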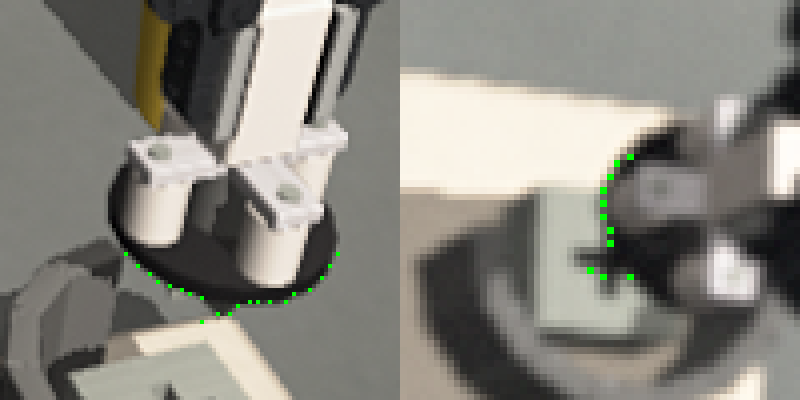

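The rim fits in both views put the head centre at about (555,-259), so it needs to shift about (+2,-3) mm. I'll lower it to just above the mouth and check again there.

Request:
{"api": "play_rows", "payload": {"commands": [[[0, 0, 0], [0.002, -0.003, -0.012], 0.015], [[0, 0, 0], [0, 0, -0.015], 0.015], [[0, 0, 0], [0, 0, -0.015], 0.015], [[0, 0, 0], [0, 0, 0], 0.015], [[0, 0, 0], [0, 0, 0], 0.015]]}}

```text
t: 5.98
ee_pos: [559.1, -264.3, 163.3]
tcp_rot: [0.707, -0.707, 0.028, -0.028]
force: [-0.5, -0.2, -2.2]
gripper_width: 21.0
```

Run:
```python
from h import *
from scipy.optimize import least_squares
s=eyes.capture("side");t=eyes.capture("top");cv2.imwrite("pics/s5.png",s);cv2.imwrite("pics/t5.png",t)
st=r.get_state();print(st["ee_pos"],st["force"])
def rim(im,c,angs,r0,r1):
    g=cv2.GaussianBlur(cv2.cvtColor(im,6),(0,0),.6).astype(np.float32);P=[]
    for a in angs:
        o=np.arange(r0,r1,.1);L=np.array(c)+o[:,None]*[np.cos(a),np.sin(a)]
        v=cv2.remap(g,L[:,:1].astype(np.float32),L[:,1:].astype(np.float32),1)[:,0]
        P.append(L[np.argmax(np.gradient(v))])
    return np.array(P)
z=st["ee_pos"][2]-39.5
cs=proj("side",[[557,-262,z]])[0];ct=proj("top",[[557,-262,z+6]])[0]
Ps=rim(s,cs,np.radians(np.arange(10,171,8)),10,40);Pt=rim(t,ct,np.radians(np.arange(120,241,8)),8,22)
d=s.copy();d2=t.copy()
for p in Ps: d[tuple(np.rint(p[::-1]).astype(int))]=(0,255,0)
for p in Pt: d2[tuple(np.rint(p[::-1]).astype(int))]=(0,255,0)
x,y=cs.astype(int);
cv2.imwrite("pics/g5.png",np.hstack([cv2.resize(d[y-60:y+60,x-60:x+60],(400,400),interpolation=0),cv2.resize(d2[160:220,420:480],(400,400),interpolation=0)]))
for n,P,zz in(("side",Ps,z),("top",Pt,z+6)):
    X=plane(n,P,zz)[:,:2];f=lambda c:np.hypot(*(X-c).T)-31
    q=least_squares(f,[557,-262],loss='soft_l1',f_scale=.5);print(n,z,q.x,f(q.x).round(1))
```

```text
[ 559.50951797 -264.43794055  163.90503275] [-0.26290883  0.17329993 -2.28751464]
side 124.40503275147785 [ 557.25080703 -262.10308986] [-15.5   0.5   0.3  -0.2  -0.2  -0.1  -0.5  -0.   -0.7  -0.1  10.4  10.9
  -0.8   9.9   0.6  -0.1   0.2   0.4  -0.7  -0.6  -1.3]
top 124.40503275147785 [ 558.29143911 -263.11669721] [-0.6 -0.7 -0.6 -0.7  0.6  1.  -0.7  0.3  0.9 16.5 14.8  0.1 -0.2 -1.6
 -0.8 -1.1]
```

View pics/g5.png

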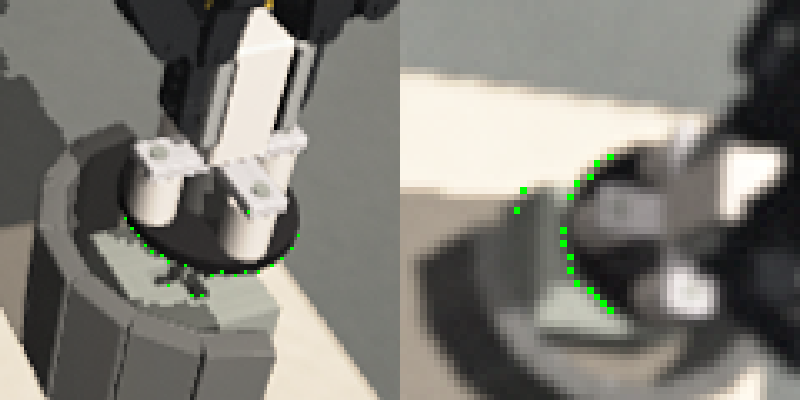

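The head is at about (557.5,-262.4) and the hub at (557.1,-262.3), so it is centred within the measuring error. Lowering into the slot and watching the force.

Request:
{"api": "play_rows", "payload": {"commands": [[[0, 0, 0], [0, 0, -0.004], 0.015], [[0, 0, 0], [0, 0, -0.004], 0.015], [[0, 0, 0], [0, 0, -0.003], 0.015], [[0, 0, 0], [0, 0, -0.002], 0.015], [[0, 0, 0], [0, 0, -0.002], 0.015]], "newtons": 90}}

```text
t: 6.7
ee_pos: [558.6, -263.8, 148.1]
tcp_rot: [0.707, -0.706, 0.029, -0.028]
force: [-1.7, 3.1, -0.5]
gripper_width: 20.8
```

Request:
{"api": "play_rows", "payload": {"commands": [[[0, 0, 0], [0, 0, -0.002], 0.015], [[0, 0, 0], [0, 0, -0.002], 0.015], [[0, 0, 0], [0, 0, -0.002], 0.015], [[0, 0, 0], [0, 0, -0.001], 0.015], [[0, 0, 0], [0, 0, 0], 0.015]]}}

```text
t: 7.32
ee_pos: [558.7, -263.8, 141.1]
tcp_rot: [0.707, -0.706, 0.029, -0.028]
force: [-2.1, 2.8, -0.2]
gripper_width: 21.1
```

Request:
{"api": "play_rows", "payload": {"commands": [[[0, 0, 0], [-0.0003, 0.0003, -0.002], 0.015], [[0, 0, 0], [0, 0, -0.002], 0.015], [[0, 0, 0], [0, 0, -0.002], 0.015], [[0, 0, 0], [0, 0, -0.001], 0.015], [[0, 0, 0], [0, 0, 0], 0.015]]}}

```text
t: 7.95
ee_pos: [558.7, -263.8, 135.7]
tcp_rot: [-0.707, 0.707, -0.028, 0.028]
force: [-6.0, 3.9, 9.5]
gripper_width: 20.8
```

Request:
{"api": "play_rows", "payload": {"commands": [[[0, 0, 0], [-0.0007, 0.0003, -0.002], 0.015], [[0, 0, 0], [0, 0, -0.002], 0.015], [[0, 0, 0], [0, 0, -0.002], 0.015], [[0, 0, 0], [0, 0, -0.002], 0.015], [[0, 0, 0], [0, 0, 0], 0.015]], "newtons": 110}}

```text
t: 8.57
ee_pos: [558.6, -263.7, 129.1]
tcp_rot: [-0.706, 0.707, -0.027, 0.029]
force: [-6.9, 6.1, 17.7]
gripper_width: 20.7
```

Run:
```python
from h import *
s=eyes.capture("side");cv2.imwrite("pics/g6.png",cv2.resize(s[230:370,355:495],(600,600)))
st=r.get_state();print(st["ee_pos"],st["force"],st["wrist_torque"])
```

```text
[ 558.58513149 -263.73598444  129.06264839] [-7.88416122  5.40524168 18.24259471] [1.38226683 2.01469338 0.1507639 ]
```

View pics/g6.png

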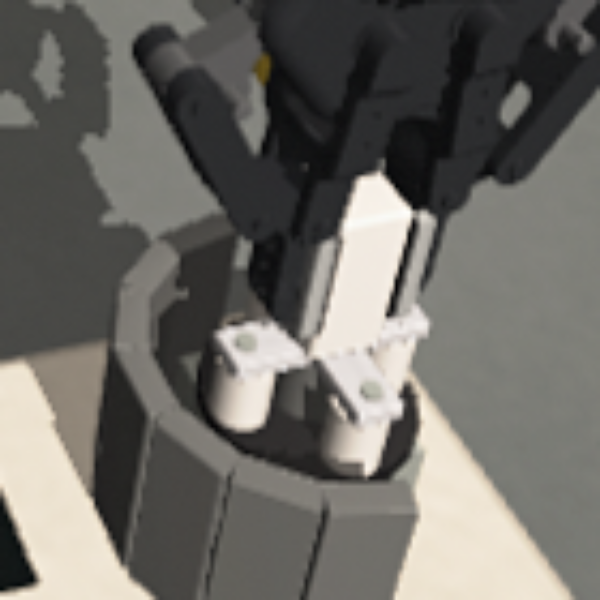

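The stem is in the slot and the disc is down near the hub. I'll press a little more to see whether it stops.

Request:
{"api": "play_rows", "payload": {"commands": [[[0, 0, 0], [-0.0007, 0.0005, -0.001], 0.015], [[0, 0, 0], [0, 0, -0.001], 0.015], [[0, 0, 0], [0, 0, -0.001], 0.015], [[0, 0, 0], [0, 0, 0], 0.015], [[0, 0, 0], [0, 0, 0], 0.015]], "newtons": 120}}

```text
t: 9.25
ee_pos: [558.6, -263.7, 129.0]
tcp_rot: [-0.706, 0.707, -0.026, 0.03]
force: [-12.7, 7.3, 35.7]
gripper_width: 20.5
```

The TCP stopped at 129.0. At grasp, with the disc on the 40 mm stand, it read 81.0, so the disc should now be at 88. The sideways force grew as I pressed, so I'll test which direction relieves it.

Request:
{"api": "play_rows", "payload": {"commands": [[[0, 0, 0], [0.001, 0, 0], 0.015], [[0, 0, 0], [0, 0, 0], 0.015], [[0, 0, 0], [0, 0, 0], 0.015], [[0, 0, 0], [0, 0, 0], 0.015], [[0, 0, 0], [0, 0, 0], 0.015]]}}

```text
t: 9.88
ee_pos: [558.7, -263.7, 129.0]
tcp_rot: [-0.706, 0.707, -0.027, 0.029]
force: [-15.0, 7.5, 36.5]
gripper_width: 20.9
```

Run:
```python
from h import *
from scipy.spatial.transform import Rotation as Ro
s=eyes.capture("side");t=eyes.capture("top");cv2.imwrite("pics/s7.png",s)
cv2.imwrite("pics/g7.png",np.hstack([cv2.resize(s[250:350,370:470],(400,400)),cv2.resize(t[150:250,400:500],(400,400))]))
st=r.get_state();print(st["ee_pos"],st["force"],st["wrist_torque"],st["gripper_width"])
q=st["tcp_rot"];R=Ro.from_quat([*q[1:],q[0]]).as_matrix();print(R.round(4))
```

```text
[ 558.66468785 -263.68698997  129.01200513] [-15.35705044   7.47173108  37.09798213] [1.87567712 3.9037475  0.15582256] 20.881702294542194
[[ 0.9968  0.0032  0.0799]
 [-0.0799 -0.0024  0.9968]
 [ 0.0033 -1.     -0.0022]]
```

View pics/g7.png

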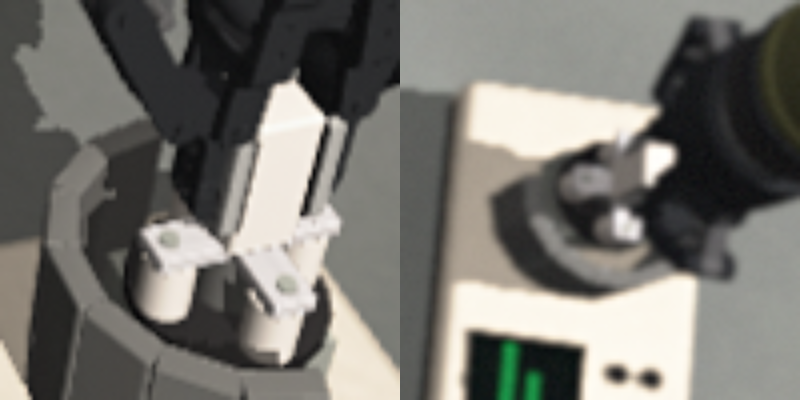

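The +x shift made the force more negative, at about 2.5 N/mm. I'll relieve it with -x and +y, and reduce the press slightly.

Request:
{"api": "play_rows", "payload": {"commands": [[[0, 0, 0], [-0.001, 0.0005, 0], 0.015], [[0, 0, 0], [-0.001, 0.0005, 0.0005], 0.015], [[0, 0, 0], [-0.001, 0.0005, 0], 0.015], [[0, 0, 0], [-0.0005, 0, 0], 0.015], [[0, 0, 0], [0, 0, 0], 0.015]]}}

```text
t: 10.6
ee_pos: [558.4, -263.6, 129.1]
tcp_rot: [-0.705, 0.708, -0.025, 0.031]
force: [-3.7, 2.8, 24.5]
gripper_width: 20.9
```

Request:
{"api": "play_rows", "payload": {"commands": [[[0, 0, 0], [0, 0, 0], 0.015], [[0, 0, 0], [0, 0, 0], 0.015], [[0, 0, 0], [0, 0, 0], 0.015], [[0, 0, 0], [0, 0, 0], 0.015], [[0, 0, 0], [0, 0, 0], 0.015]]}}

```text
t: 11.22
ee_pos: [558.4, -263.6, 129.1]
tcp_rot: [-0.705, 0.708, -0.025, 0.031]
force: [-3.7, 2.6, 25.0]
gripper_width: 20.8
```

Run:
```python
from h import *
from scipy.optimize import least_squares
s=eyes.capture("side");cv2.imwrite("pics/s8.png",s)
st=r.get_state();print(st["ee_pos"],st["force"],st["wrist_torque"],abs(st["joint_vel"]).max())
# cross top arms / post: predicted pixels for home pose
c=np.radians(-4.5);X=lambda x,y,z:[557.1+x*np.cos(c)-y*np.sin(c),-262.3+x*np.sin(c)+y*np.cos(c),88+z]
pts=[X(22,0,32),X(-22,0,32),X(0,22,32),X(0,-22,32),X(-11,-11,82),X(11,-11,82),X(-11,11,82),X(-11,-11,32),X(11,-11,32)]
P=proj("side",pts);C=[(0,255,0)]*4+[(0,0,255)]*3+[(255,0,0)]*2
d=cv2.resize(s[240:360,360:480],(600,600),interpolation=cv2.INTER_CUBIC)
for p,k in zip(P,C): cv2.circle(d,tuple(((p-[360,240]+.5)*5).astype(int)),4,k,-1)
cv2.imwrite("pics/g8.png",d)
```

```text
[ 558.37124279 -263.5546519   129.06471095] [-3.58318213  2.64610197 25.17436306] [0.95871636 1.65699602 0.1473304 ] 0.00040296559712357165
```

View pics/g8.png

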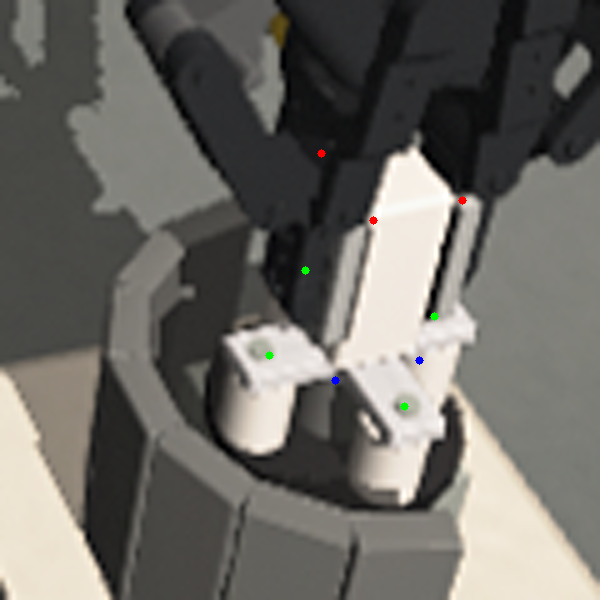

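Run:
```python
from h import *
a=np.radians(np.arange(0,360,2));o=[]
s=cv2.imread("pics/s8.png");d=cv2.resize(s[240:360,360:480],(600,600),interpolation=cv2.INTER_CUBIC)
for z,k in((88,(0,255,0)),(91,(0,0,255))):
    for p in proj("side",np.c_[557.1+31*np.cos(a),-262.1+31*np.sin(a),0*a+z]): cv2.circle(d,tuple(((p-[360,240]+.5)*5).astype(int)),1,k,-1)
# parked reference: screws/post, same model at parked pose
s0=cv2.imread("pics/side0.png");e=cv2.resize(s0[140:220,225:305],(600,600),interpolation=cv2.INTER_CUBIC)
c=np.radians(42.4);X=lambda x,y,z:[470.5+x*np.cos(c)-y*np.sin(c),177.2+x*np.sin(c)+y*np.cos(c),40+z]
pts=[X(22,0,32),X(-22,0,32),X(0,22,32),X(0,-22,32)]+[X(i,j,82) for i in(-11,11) for j in(-11,11)]
for p in proj("side",pts): cv2.circle(e,tuple(((p-[225,140]+.5)*7.5).astype(int)),4,(0,0,255),-1)
for p in proj("side",np.c_[470.5+31*np.cos(a),177.2+31*np.sin(a),0*a+40]): cv2.circle(e,tuple(((p-[225,140]+.5)*7.5).astype(int)),1,(0,255,0),-1)
cv2.imwrite("pics/g9.png",d[200:]);cv2.imwrite("pics/g10.png",e)
```

```text
(no output)
```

View pics/g9.png

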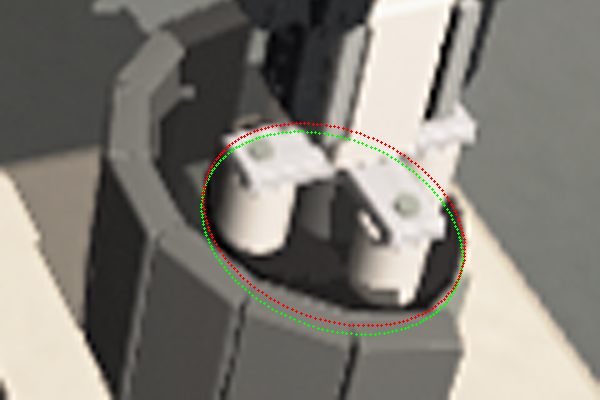

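View pics/g10.png

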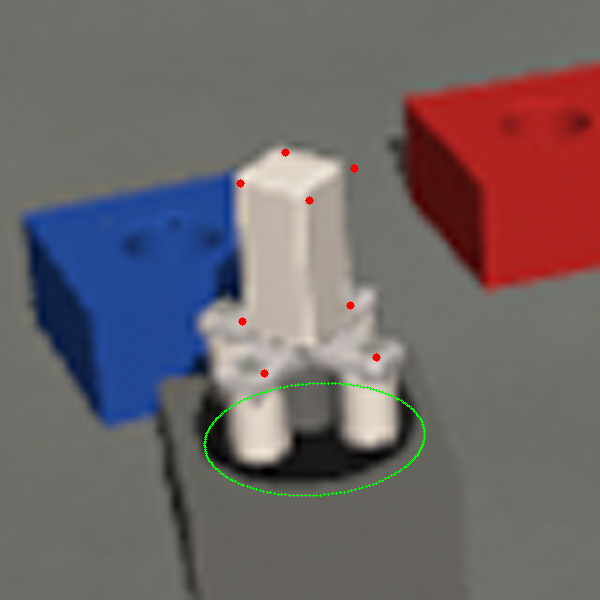

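Run:
```python
from h import *
a=cv2.imread("pics/side0.png");b=cv2.imread("pics/s8.png")
for n,(x0,x1,y0,y1) in dict(three=(315,360,150,210),vial=(275,298,228,262),bottle=(315,347,205,260),tub=(412,475,180,235)).items():
    print(n,cv2.absdiff(a[y0:y1,x0:x1],b[y0:y1,x0:x1]).mean())
from bench import finish_job
finish_job();print(r.get_state()["t"],r.get_state()["ee_pos"],r.get_state()["force"])
```

```text
three 34.41962962962963
vial 15.517902813299234
bottle 33.686742424242425
tub 61.785185185185185
the job is handed in; nothing more can be done
the job is handed in; nothing more can be done
```

View pics/s8.png

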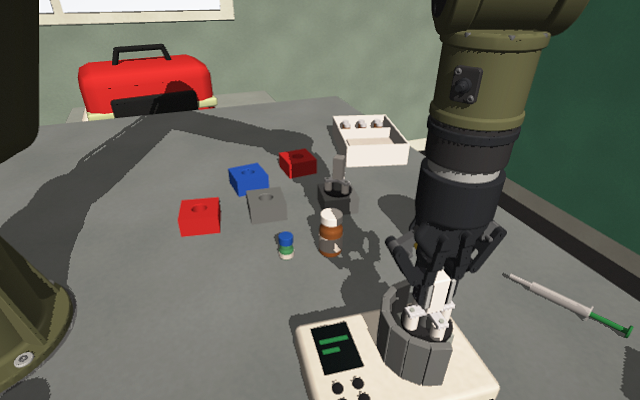

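I fitted the four-roller head and handed the job in at about 11.3 s, still gripping the head and pressing it down. I lifted it from its stand, turned it about -47° to line up with the slot, centred it using both cameras, and slid it in under force checks.

**Seating:** It stopped hard with the tool tip (TCP) at 129.0–129.1 mm. That matches the 81.0 mm read when the disc sat on its 40 mm stand, which puts the disc at about 88 mm, the hub top. The upward force only started below about 141 mm, where the stem should meet the spring plate. The last readings were about 25 N up, under 4 N on either sideways axis, and no motion.

**Checks that were unclear or disagreed:**
- **Seat height in the picture:** my predicted roller positions were 1–2 pixels off in the final side view. The same model was off by about as much with the head parked, so the picture can't confirm the height on its own. I relied on force and height readings.
- **Bystander check:** my automatic before/after comparison showed large differences, and I only looked at that picture after handing in. In it, the three-roller head at (338,185), vial at (286,245) and bottle at (331,232) are where they started, so the arm's shadow explains those. The tub is hidden behind the arm, so I could not confirm it, but the planned path stayed well clear of it.

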